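# Close the instrument cassette: fold the cover over and tuck it under the lip

## Robot

A 6-joint arm with a two-finger parallel gripper is mounted at the origin on a cart in front of the work surface, level with it; the furniture and walls round the work are solid. World frame = base frame: x ahead of the robot, y to its left, z up, the work surface at z = 0. Lengths are in m, angles in rad, forces in N, time in s.
With the tool pointing down it reaches from about 0.25 to 0.725 m from the base axis. Payload 4 kg.
Tool frame: the origin (TCP) lies at the very end of the fingers, on their centre line; the grasp point (between the pads) lies 19 mm behind it; z points along the fingers, y is the line along which they close (so a half turn about z gives the same grasp; the last joint's range is limited). The gripper opens to 85 mm and grips with 20 to 120 N. Pads are 22 mm wide; open, the fingers measure 114 mm over their backs; the gripper's body (76 mm by 85 mm) begins 54 mm behind the grasp point. The pads swing forward as they close: fully open they stand 13 mm farther back than shut.
Start: joints at [1.182, 0.241, 0.005, 1.335, 0, 1.571], TCP at [0.19, 0.463, 0.231] pointing down, gripper open.
Joint ranges: [-2.72, 2.72], [-1.05, 1.87], [-1.09, 1.28], [-1.99, 2.15], [-1.42, 1.44], [-3.14, 3.14]. Speed limits (rad/s): [2.79, 2.79, 3.14, 3.14, 3.14, 3.14].

## Interface

Orientations are given as a unit quaternion [x, y, z, w].
In Python, from workcell import bot, vision, workorder gives the robot as it stands.
- The arm moves only by the shell command python3 -m creep 'ROWS' [OPENING]. ROWS is JSON, a list of rows, each a list of 2 entries, a list of its own where there are three numbers: the shift along the tool's x, y, z in mm, then the turn, a rotation vector about the tool's x, y, z in rad. In form: [[[dx, dy, dz], [wx, wy, wz]], ...]. A call has 1 to 12 rows; each row shifts and turns the commanded pose from where the row before left it, along the tool's axes as they then stand; what a row does not reach is not made up. A row lasts 1/8 s, in which the tool goes at most 62.5 mm and 10.7 degrees, less where a joint would pass 70% of its speed; a pose out of reach is approached as far as the arm can. A call is refused whole if a number of a shift passes 62.5 or a number of a turn 0.188, either way. A call with a gripper value outside its range is refused whole. OPENING is the finger opening in mm, from 0 to 85.4, set as the call begins (- or left out, the last holds). The fingers move at their own pace and stop on an object; the grip force is fixed at half the most. Time passes only in rows, so rows that do not move let the fingers close. It gives the time, the measured TCP pose, the force, the opening and the grip force at its end, in the units of the state.
- bot.get_obs(): the state, without advancing time (a new reading comes with each control period).
- vision.camera(name): name is "scene" or "top" or "wrist"; returns a dict with "image" (384x512x3 uint8, blue, green, red), "z_map" (384x512 float32, m along the optical axis (not along the pixel's ray), 0 where there is no reading), "K" (3x3 intrinsics, pixels), "rvec" (rotation vector, rad) and "tvec" (3), from world to camera coordinates, as OpenCV has them; the wrist camera has in their place "tool_from_camera" (4x4, takes a point from camera to tool coordinates, whose origin is the TCP and whose axes are the flange's). Camera axes: x right, y down, z forward; pixel columns grow to the right and rows downward; lengths in m; the calibration is good to about 2 mm. A picture is of the moment at which its call begins: read the wrist's pose just before it.
- workorder.job_done(): hands the job in; it is judged then, once.
Trained networks look in a picture, given as the dict that the camera call returned (one of the last four; its "shot" number tells which), for a name from the list of things; names that differ only in an ending like _2 or _b are one class to them, and where a whole thing is asked for, a point or a joint stands for the part that bears it (a point fixed in the world has none). Each returns a list of dicts, best first, with "score" (0 to 1); they miss things now and then, are a little off and sometimes report something else, mostly with a low value. They report only what shows in the picture. A call takes as long as a camera call.
- vision.spot_in(picture, query): "position" ([column, row] in pixels, amid what is visible of it).
- vision.place_of(picture, query): "position" ([column, row] in pixels: a listed point, or the origin of a listed thing).
The state is a dict: "clock": time; "joint_pos": joint angles; "joint_vel": joint speeds; "tau": joint torques, N m; "eef_pos": TCP position; "tool_rot": TCP orientation; "ft_force": force on the tool from outside, world axes, zero at the start; "ft_torque": the same for the moment, N m; "grip_width": finger opening in m; "grasp_force": force on a finger pad.
Only numpy, scipy, OpenCV 4.12 (cv2) and the standard library are available. Lean on these libraries where they do the work, as an engineer would, in place of code of your own. Each camera call takes 0.05 s, during which the arm holds its last target. There are 200 camera calls.

## Task

Close the instrument cassette for the steriliser using only a push of the closed fingertips: fold its open cover over until it lies flat on the tray, then push the blue rib on the cover so that the cover slides fully home and its free edge is tucked beneath the blue retaining lip. Touch the cover only from outside, never pinch it, do not lift the cassette or shove it along the worktop, and leave the two jars and the syringe where they are. Finish clear of everything.

Things in the scene. Friction and masses are not known exactly. Their poses are not given: they have to be found in the camera images.
- cassette: Shallow steel tray standing loose on the worktop (about 1.4 kg; a push of some 6 N starts to shift it), holding fixed dental instruments. Origin on its underside, z up; x points from the lip side to the hinge side. It spans x -67 to 57 mm, y -85 to 85 mm; side walls 27 mm high.
- cover (a joint): Hinge of the cover, rad: 0 = folded flat over the tray, about 1.57 = standing upright, 2.0 = leaning back, fully open. Friction holds it wherever it is left; moving it takes about 1.3 N near its free edge.
- cover_plate (a joint): Sliding of the cover plate along itself, away from its hinge, m: 0 = drawn back to the hinge (the folding position; the plate clears the lip by 6 mm), 0.014 = fully home under the lip by 8 mm. Friction holds it; it takes about 1.2 N. Pushed out too early, it strikes the lip's top and cannot fold flat.
- cover_hinge (a point): Middle of the cover's hinge axis, in the cassette frame at x = 55, y = 0, z = 32 mm; the axis runs along the cassette's y.
- lip_edge (a point): Middle of the lower inner edge of the blue retaining lip, in the cassette frame at x = -54, y = 0, z = 38 mm. The lip is 130 mm long in y, 3 mm thick (top at 41 mm) and overhangs the tray from x = -67 to x = -54 mm.
- rib_face (a point): Middle of the steep, hinge-side face of the blue push rib on the cover's outside, 8 mm above the plate's middle plane and 63 mm from the hinge axis when drawn back. The rib is 96 mm wide (y) and 12 mm high; beyond the steep face it ramps down, meeting the plate 85 mm from the hinge. Folded flat, its axes are the cassette's.
- free_edge (a point): Middle of the cover plate's free edge, in its middle plane, 103 mm from the hinge axis when drawn back. The steel plate is 4 mm thick, 160 mm wide (y) and begins 5 mm from the hinge axis. Folded flat, its outer face is 34 mm above the worktop.
- cover_lining: The cover's inner face (the side that faces down when folded flat), 90 x 150 mm; must not be touched by the fingers. Origin on the hinge axis when the plate is drawn back.
- gel_jar: Loose jar with black and green cap and blue label, 39 mm across, 81 mm tall, beside the cassette; bystander. Origin at the centre of its underside.
- small_jar: Loose small jar with white cap, 31 mm across, 32 mm tall, beside the cassette; bystander. Origin at the centre of its underside.
- etch_syringe: Loose blue syringe, 117 mm long along its y, 14 mm thick, lying on the worktop; bystander. Origin at the centre of its underside.

How it is judged:
By the outcome, as a careful person would: the job done as asked, in the order asked, and still so for the second after the job is handed in, with the robot touching nothing.
It also fails if it takes over 50 s, if anything falls off the work surface, if the arm or the gripper's body presses on something with over 40 N, if the wrist force passes 120 N, or if a joint passes its speed limit or range.

## Working session

There is one attempt and no reset: what is moved stays moved. The work goes in short steps, Python scripts to look and compute and a shell command to move; the robot and the scene stay as the last step left them, time stands still between calls to the robot, and variables do not carry over. Pictures are saved under pics/ and viewed, at most 10 in all, crops included, and the job is handed in when it is done.

```bash
mkdir -p pics
cat > h.py <<'E'
import numpy as np, cv2
from workcell import bot, vision, workorder
from scipy.spatial.transform import Rotation as R
def cam(n):
    o=bot.get_obs(); p=vision.camera(n)
    if n=='wrist':
        T=np.eye(4);T[:3,:3]=R.from_quat(o['tool_rot']).as_matrix();T[:3,3]=o['eef_pos'];T=T@np.array(p['tool_from_camera'])
    else:
        T=np.eye(4);T[:3,:3]=cv2.Rodrigues(np.array(p['rvec'],float))[0];T[:3,3]=np.ravel(p['tvec']);T=np.linalg.inv(T)
    return p,T
def pt(p,T,uv,z=None,win=2):
    u,v=uv
    if z is None:
        w=p['z_map'][max(0,int(v)-win):int(v)+win+1,max(0,int(u)-win):int(u)+win+1]; w=w[w>0]
        z=np.median(w) if len(w) else np.nan
    K=np.array(p['K']); c=np.array([(u-K[0,2])/K[0,0]*z,(v-K[1,2])/K[1,1]*z,z])
    return T[:3,:3]@c+T[:3,3]
def cloud(p,T):
    K=np.array(p['K']);z=p['z_map'];v,u=np.mgrid[:z.shape[0],:z.shape[1]]
    c=np.stack([(u-K[0,2])/K[0,0]*z,(v-K[1,2])/K[1,1]*z,z],-1)
    return c@T[:3,:3].T+T[:3,3]
E
python3 - <<'E'
from h import *
np.set_printoptions(precision=4,suppress=True)
o=bot.get_obs();print(o['clock'],o['eef_pos'],o['tool_rot'],o['grip_width'])
for n in ['top','scene']:
    p,T=cam(n);cv2.imwrite(f'pics/{n}0.png',p['image']);print(n,T[:3,3])
    for q in ['cassette','cover_hinge','lip_edge','rib_face','free_edge','gel_jar','small_jar','etch_syringe','cover_lining']:
        for d in vision.place_of(p,q)[:1]:
            print(q,round(d['score'],2),np.round(d['position']),pt(p,T,d['position']))
E
```

```text
0.0 [0.1893 0.4621 0.2304] [ 0.1932  0.9812 -0.0011 -0.0002] 0.08510301570271027
top [0.3266 0.2023 1.4514]
cassette 0.82 [192. 213.] [0.4861 0.3731 0.0041]
cover_hinge 0.76 [186. 195.] [0.5355 0.385  0.0576]
lip_edge 0.82 [202. 230.] [0.4322 0.3411 0.0343]
rib_face 0.86 [180. 190.] [0.5444 0.3959 0.1014]
free_edge 0.85 [174. 182.] [ 0.5863  0.4279 -0.0007]
gel_jar 0.66 [146. 218.] [0.4695 0.4971 0.0744]
small_jar 0.56 [236. 205.] [0.5036 0.2367 0.0332]
etch_syringe 0.48 [330. 236.] [ 0.4064 -0.0428  0.0094]
cover_lining 0.67 [183. 197.] [0.5313 0.3935 0.0536]
scene [-0.1328 -0.2795  0.7167]
cassette 0.83 [193. 198.] [0.4786 0.3612 0.0033]
cover_hinge 0.92 [199. 176.] [0.5307 0.3855 0.0302]
lip_edge 0.67 [186. 196.] [0.4725 0.3785 0.0075]
rib_face 0.73 [193. 150.] [0.541  0.4062 0.0926]
free_edge 0.58 [198. 134.] [0.5607 0.4011 0.1313]
gel_jar 0.84 [145. 181.] [0.4583 0.5071 0.0069]
small_jar 0.54 [240. 210.] [0.5001 0.2349 0.0142]
etch_syringe 0.83 [326. 292.] [ 0.4058 -0.0445  0.0097]
```

Run:
```python
import cv2
a=cv2.imread('pics/top0.png')[130:280,100:300];b=cv2.imread('pics/scene0.png')[90:290,90:290]
c=cv2.resize(a,(800,600),interpolation=cv2.INTER_CUBIC);cv2.imwrite('pics/top0c.png',c)
cv2.imwrite('pics/scene0c.png',cv2.resize(b,(600,600),interpolation=cv2.INTER_CUBIC))
```

```text
(no output)
```

View pics/top0c.png

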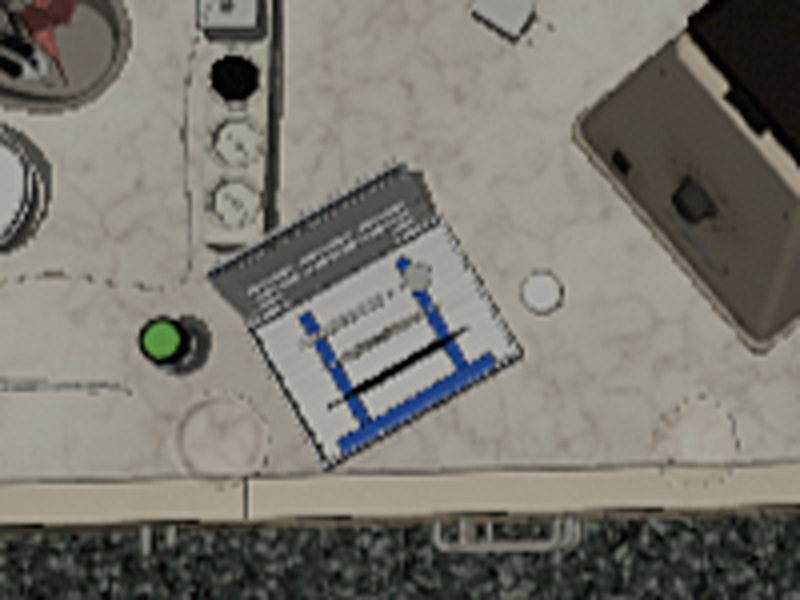

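View pics/scene0c.png

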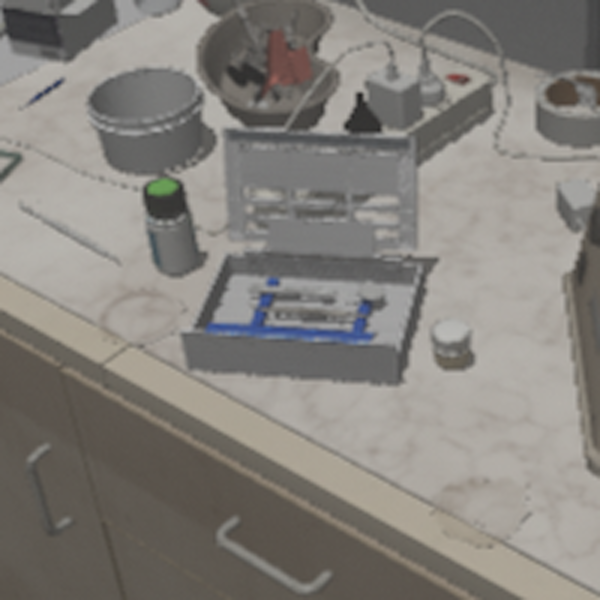

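Top view crop: the cover leans back away from the robot, with its free edge at about (208,272)–(400,165) and the hinge at about (250,325)–(430,235). The lip runs from about (340,445) to (490,360), with the green-capped jar at (165,340) and the small jar at (540,292). The scene view shows the lining and both hinge ends unobstructed. The power strip sits just behind the left corner of the cover.

Next I'll fit the cassette pose from the depth and the blue colour.

Run:
```python
from h import *
np.set_printoptions(precision=4,suppress=True)
for n in ['top','scene']:
    p,T=cam(n);C=cloud(p,T);im=p['image'].astype(int)
    blue=(im[...,0]>im[...,2]+50)&(p['z_map']>0)
    near=np.hypot(C[...,0]-.48,C[...,1]-.365)<.17
    m=blue&near&(C[...,2]>.033)
    # reproject lip pixels to z=.041
    v,u=np.nonzero(m);K=np.array(p['K']);r=np.stack([(u-K[0,2])/K[0,0],(v-K[1,2])/K[1,1],np.ones(len(u))],1)@T[:3,:3].T
    s=(.041-T[2,3])/r[:,2];X=(T[:3,3]+s[:,None]*r)[:,:2].astype(np.float32)
    rc=cv2.minAreaRect(X);print(n,'lip',len(X),rc,np.median(C[m][:,2]))
    w=near&(C[...,2]>.05)&(C[...,2]<.14)
    Q=C[w];Q=Q[(Q[:,0]>.5)&(np.hypot(Q[:,0]-.4695,Q[:,1]-.497)>.045)]
    best=None;rng=np.random.default_rng(0)
    for _ in range(300):
        a=Q[rng.choice(len(Q),3,False)];nn=np.cross(a[1]-a[0],a[2]-a[0]);nn/=np.linalg.norm(nn)+1e-12
        i=abs((Q-a[0])@nn)<.003
        if best is None or i.sum()>best.sum():best=i
    P=Q[best];c=P.mean(0);nn=np.linalg.svd(P-c)[2][2];nn*=np.sign(nn[0])
    print('cover',len(Q),len(P),c,nn,'yaw',np.degrees(np.arctan2(nn[1],nn[0])),'theta',np.pi/2-np.arcsin(nn[2]),P[:,2].max())
    b=cv2.boxPoints(cv2.minAreaRect(P[:,:2].astype(np.float32)));print(b.tolist())
```

```text
top lip 162 ((0.4300209879875183, 0.33527809381484985), (0.011371372267603874, 0.12786492705345154), 28.71599006652832) 0.04077858854181138
cover 823 748 [0.5456 0.3982 0.0964] [ 0.8415  0.4638 -0.277 ] yaw 28.863618289990896 theta 1.851444843810867 0.1385430953379656
[[0.4943499267101288, 0.4610595703125], [0.570721447467804, 0.3210577368736267], [0.5955315828323364, 0.33459174633026123], [0.5191600918769836, 0.4745935797691345]]
scene lip 150 ((0.4304018020629883, 0.337104856967926), (0.011075693182647228, 0.12798574566841125), 29.764198303222656) 0.04101683680251117
cover 1818 1553 [0.5465 0.3984 0.0959] [ 0.8402  0.4632 -0.2819] yaw 28.870125020583046 theta 1.856580630982677 0.13463659396353056
[[0.49259069561958313, 0.4636554718017578], [0.5695809721946716, 0.32246774435043335], [0.5955096483230591, 0.3366067409515381], [0.5185193419456482, 0.47779446840286255]]
```

```bash
cat >> h.py <<'E'
psi=np.radians(28.9);ex=np.array([np.cos(psi),np.sin(psi),0]);ey=np.array([-ex[1],ex[0],0]);H=np.array([.5313,.3920,0])
def st(*tg):
    o=bot.get_obs();e=np.array(o['eef_pos']);d=e-H;M=R.from_quat(o['tool_rot']).as_matrix()
    print('t',round(o['clock'],2),"x'y'z mm",np.round([d@ex*1e3,d@ey*1e3,e[2]*1e3],1),'toolx yaw',round(np.degrees(np.arctan2(M[1,0],M[0,0]))%360,1),'zz',np.round(M[:,2],3))
    f=np.array(o['ft_force']);print('F x'"'"'y'"'"'z',np.round([f@ex,f@ey,f[2]],1),'q',np.round(o['joint_pos'],2),'w',round(o['grip_width'],4))
    for t in tg:
        W=H+ex*t[0]/1e3+ey*t[1]/1e3+np.array([0,0,t[2]/1e3]);print('to',t,'tool mm',np.round(M.T@(W-e)*1e3,1))
E
python3 -m creep '[[[0,0,0],[0,0,-0.179]],[[0,0,0],[0,0,-0.179]],[[0,0,0],[0,0,-0.179]],[[0,0,0],[0,0,-0.179]],[[0,0,0],[0,0,-0.177]],[[0,0,0],[0,0,0]]]' 0
python3 - <<'E'
from h import *
st((54,-15,200))
p,T=cam('top');C=cloud(p,T).reshape(-1,3)-H
x,y,z=C@ex*1e3,C@ey*1e3,C[:,2]*1e3
for a in range(20,161,20):
    print(a,[int(z[(abs(x-a)<10)&(abs(y-b)<15)].max(initial=-1)) for b in range(-90,91,30)])
E
```

```text
clock: 1.85
eef_pos: [0.1895, 0.4627, 0.2313]
tool_rot: [-0.248, 0.969, -0.0, -0.0]
ft_force: [-1.7, -0.5, -0.6]
grip_width: -0.0001
grasp_force: 0.0
t 1.85 x'y'z mm [-265.   227.   231.3] toolx yaw 208.8 zz [-0. -0. -1.]
F x'y'z [-1.7  0.4 -0.6] q [ 1.18  0.24  0.    1.34 -0.    0.68] w -0.0001
to (54, -15, 200) tool mm [-319.6 -241.3   31.3]
20 [135, 137, 136, 140, 141, 139, 137]
40 [5, -1, -1, 128, 130, 127, 7]
60 [6, 6, 4, 7, 48, 47, 34]
80 [5, 9, 7, 41, 46, 47, 47]
100 [6, 6, 9, 46, 48, 65, 6]
120 [7, 6, 6, 52, 50, 91, 5]
140 [7, 5, 50, 64, 107, 89, 5]
160 [7, 7, 64, 131, 120, 6, 7]
```

```bash
python3 -m creep '[[[-40,-30,2],[0,0,0]],[[-40,-30,2],[0,0,0]],[[-40,-30,2],[0,0,0]],[[-40,-30,2],[0,0,0]],[[-40,-30,2],[0,0,0]],[[-40,-30,2],[0,0,0]],[[-40,-30,2],[0,0,0]],[[-40,-31,2],[0,0,0]],[[0,0,0],[0,0,0]],[[0,0,0],[0,0,0]]]' 0 
python3 -c "
from h import *
st((54,-15,120),(50,-15,120))"
```

```text
clock: 3.15
eef_pos: [0.5858, 0.4061, 0.2145]
tool_rot: [-0.249, 0.969, -0.0, -0.001]
ft_force: [-0.5, 0.3, 0.4]
grip_width: 0.0
grasp_force: 0.0
t 3.15 x'y'z mm [ 54.5 -14.  214.5] toolx yaw 208.8 zz [-0.002 -0.001 -1.   ]
F x'y'z [-0.3  0.5  0.4] q [0.61 0.71 0.7  1.56 0.   0.1 ] w 0.0
to (54, -15, 120) tool mm [ 0.4 -1.  94.5]
to (50, -15, 120) tool mm [ 4.4 -1.  94.5]
```

```bash
python3 -m creep '[[[0,0,32],[0,0,0]],[[0,0,32],[0,0,0]],[[0,0,31],[0,0,0]],[[0,0,0],[0,0,0]],[[0,0,0],[0,0,0]]]'
python3 - <<'E'
from h import *
st((42,-15,120))
p,T=cam('scene');cv2.imwrite('pics/s1.png',cv2.resize(p['image'][60:260,90:290],(600,600),interpolation=cv2.INTER_CUBIC))
E
```

```text
clock: 3.78
eef_pos: [0.5859, 0.4073, 0.1226]
tool_rot: [-0.25, 0.968, 0.001, 0.001]
ft_force: [0.1, -0.1, -0.7]
grip_width: -0.0003
grasp_force: 0.0
t 3.77 x'y'z mm [ 55.2 -13.  122.6] toolx yaw 208.9 zz [ 0.002  0.002 -1.   ]
F x'y'z [ 0.  -0.1 -0.7] q [0.61 0.73 0.5  1.34 0.   0.1 ] w -0.0003
to (42, -15, 120) tool mm [13.2 -2.   2.6]
```

View pics/s1.png

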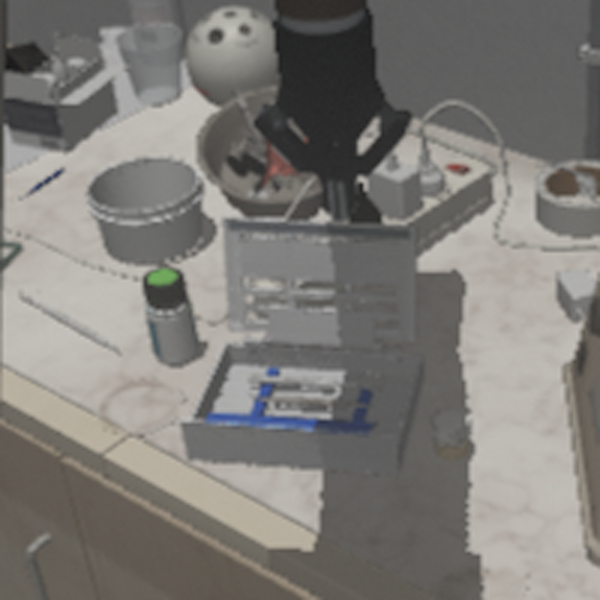

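The fingers (about (340,205)) are behind the free edge, centred and clear of the power strip. I'll start pulling the cover up towards vertical.

```bash
python3 -m creep '[[[10,0,0],[0,0,0]],[[10,0,0],[0,0,0]],[[8,0,0],[0,0,0]],[[8,0,0],[0,0,0]],[[6,0,0],[0,0,0]],[[0,0,0],[0,0,0]],[[0,0,0],[0,0,0]]]'
python3 - <<'E'
from h import *
st((13,-13,125),(-2.8,-13,124),(-21,-13,119))
p,T=cam('scene');cv2.imwrite('pics/s2.png',cv2.resize(p['image'][60:260,90:290],(600,600),interpolation=cv2.INTER_CUBIC))
E
```

```text
clock: 4.7
eef_pos: [0.5492, 0.3859, 0.12]
tool_rot: [-0.249, 0.968, -0.0, -0.0]
ft_force: [0.5, -0.9, -0.1]
grip_width: 0.0001
grasp_force: 0.0
t 4.7 x'y'z mm [ 12.7 -14.  120. ] toolx yaw 208.9 zz [-0.001 -0.    -1.   ]
F x'y'z [-0.  -1.  -0.1] q [ 0.61  0.64  0.34  1.27 -0.    0.11] w 0.0001
to (13, -13, 125) tool mm [-0.3  1.  -5. ]
to (-2.8, -13, 124) tool mm [15.5  1.  -4. ]
to (-21, -13, 119) tool mm [33.7  1.   1.1]
```

View pics/s2.png

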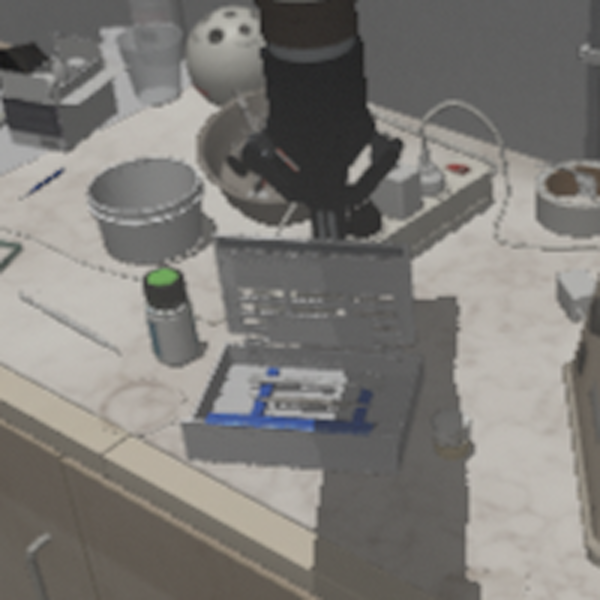

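The cover now stands about upright: its free edge has dropped to row 240 in the crop and the cassette hasn't moved. I'll follow the arc down.

```bash
python3 -m creep '[[[8,0,-3],[0,0,0]],[[8,0,-1],[0,0,0]],[[9,0,2],[0,0,0]],[[9,0,3],[0,0,0]],[[8,0,4],[0,0,0]],[[8,0,4],[0,0,0]],[[7,0,5],[0,0,0]],[[7,0,6],[0,0,0]],[[6,0,7],[0,0,0]],[[6,0,7],[0,0,0]],[[0,0,0],[0,0,0]],[[0,0,0],[0,0,0]]]'
python3 - <<'E'
from h import *
st((-74,-13,70),(-77,-13,61))
p,T=cam('scene');cv2.imwrite('pics/s3.png',cv2.resize(p['image'][60:260,90:290],(600,600),interpolation=cv2.INTER_CUBIC))
E
```

```text
clock: 6.25
eef_pos: [0.483, 0.3493, 0.0863]
tool_rot: [-0.249, 0.968, 0.0, 0.0]
ft_force: [0.2, 0.1, 0.2]
grip_width: 0.0
grasp_force: 0.0
t 6.25 x'y'z mm [-62.9 -14.   86.3] toolx yaw 208.9 zz [ 0.  0. -1.]
F x'y'z [0.2 0.  0.2] q [ 0.63  0.52  0.03  1.08 -0.    0.12] w 0.0
to (-74, -13, 70) tool mm [11.1  1.  16.3]
to (-77, -13, 61) tool mm [14.1  1.  25.3]
```

View pics/s3.png

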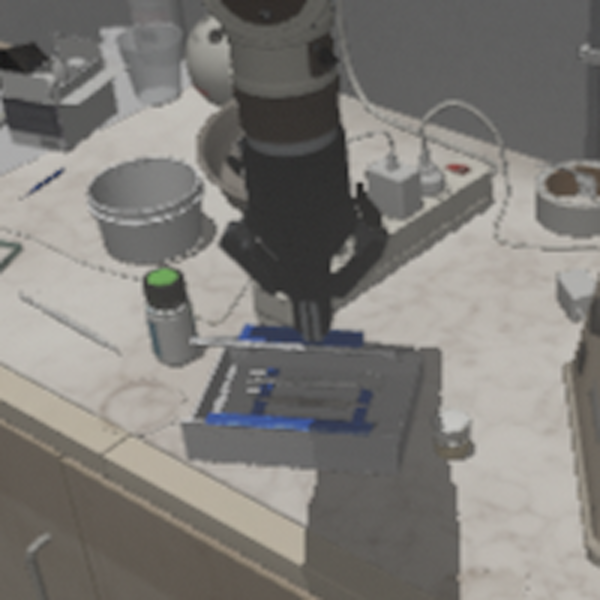

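The cover is at about 0.6 rad, with its near edge on row 345 and the blue rib on its outside visible. Continuing down, the fingertips will ride onto the rib's ramp, which pushes the plate towards the hinge and so is safe.

```bash
python3 -m creep '[[[5,0,8],[0,0,0]],[[6,0,8],[0,0,0]],[[3,0,9],[0,0,0]],[[2,0,7],[0,0,0]],[[2,0,4],[0,0,0]],[[0,0,3],[0,0,0]],[[0,0,0],[0,0,0]],[[0,0,0],[0,0,0]]]' 
python3 -c "
from h import *
st((-80,-13,42))"
```

```text
clock: 7.3
eef_pos: [0.4675, 0.3408, 0.0476]
tool_rot: [-0.249, 0.968, 0.0, 0.0]
ft_force: [0.3, 0.1, 0.4]
grip_width: -0.0
grasp_force: 0.0
t 7.3 x'y'z mm [-80.6 -14.   47.6] toolx yaw 208.9 zz [ 0.001  0.001 -1.   ]
F x'y'z [ 0.4 -0.1  0.4] q [ 0.63  0.53 -0.07  0.97 -0.    0.13] w -0.0
to (-80, -13, 42) tool mm [-0.6  1.   5.6]
```

```bash
python3 -m creep '[[[0,0,2],[0,0,0]],[[0,0,1],[0,0,0]],[[0,0,1],[0,0,0]],[[0,0,1],[0,0,0]],[[0,0,0],[0,0,0]],[[0,0,0],[0,0,0]]]' 
python3 -c "
from h import *
st()
p,T=cam('scene');cv2.imwrite('pics/s4.png',cv2.resize(p['image'][130:260,120:280],(800,650),interpolation=cv2.INTER_CUBIC)[:600])"
```

```text
clock: 8.05
eef_pos: [0.4672, 0.3406, 0.0423]
tool_rot: [-0.249, 0.968, 0.0, 0.0]
ft_force: [0.3, -0.8, -0.1]
grip_width: 0.0
grasp_force: 0.0
t 8.05 x'y'z mm [-81.  -14.   42.3] toolx yaw 208.9 zz [ 0.  0. -1.]
F x'y'z [-0.1 -0.8 -0.1] q [ 0.63  0.54 -0.07  0.96 -0.    0.13] w 0.0
```

View pics/s4.png

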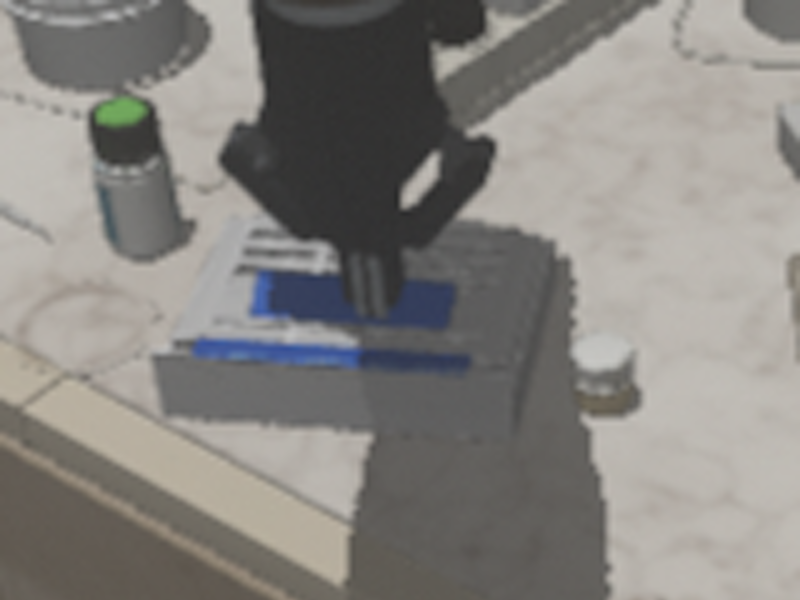

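The cover is nearly flat, with the fingertips at (370,310) on the rib's ramp and the lip at row 350. I'll press gently until it bottoms out.

```bash
python3 -m creep '[[[0,0,1],[0,0,0]],[[0,0,0],[0,0,0]],[[0,0,0],[0,0,0]]]' | grep -E 'eef|force'
python3 -m creep '[[[0,0,1],[0,0,0]],[[0,0,0],[0,0,0]],[[0,0,0],[0,0,0]]]' | grep -E 'eef|force'
```

```text
eef_pos: [0.4671, 0.3406, 0.0415]
ft_force: [0.2, -0.5, 0.3]
grasp_force: 0.8
eef_pos: [0.4671, 0.3406, 0.0406]
ft_force: [-1.1, -0.9, 5.7]
grasp_force: 2.5
```

```bash
python3 -m creep '[[[0,0,1],[0,0,0]],[[0,0,0],[0,0,0]],[[0,0,0],[0,0,0]]]' | grep -E 'eef|force'
```

```text
eef_pos: [0.4671, 0.3406, 0.0399]
ft_force: [-2.0, -1.5, 6.8]
grasp_force: 3.8
```

It bottomed out at z≈40.5 mm with about 6 N. Now I'll lift off, go behind the rib and check the cover state.

```bash
python3 -m creep '[[[0,0,-25],[0,0,0]],[[0,0,-25],[0,0,0]],[[-30,0,-30],[0,0,0]],[[-30,0,-30],[0,0,0]],[[-30,0,-30],[0,0,0]],[[-30,0,0],[0,0,0]],[[0,0,0],[0,0,0]],[[0,0,0],[0,0,0]]]' >/dev/null
python3 - <<'E'
from h import *
np.set_printoptions(precision=1,suppress=True)
st((-38,-10,50))
for n in ['top','scene','wrist']:
    p,T=cam(n);C=cloud(p,T)-H;x,y,z=C@ex*1e3,C@ey*1e3,C[...,2]*1e3
    m=(abs(y)<75)&(abs(y)>52)&(x<-15)&(x>-95)&(z>15)&(z<70)&(p['z_map']>0)
    if m.sum()>20:
        A=np.c_[x[m],y[m],np.ones(m.sum())];s=np.linalg.lstsq(A,z[m],rcond=None)[0];print(n,m.sum(),'plate slope x,y (rad)',np.round(s[:2],4),'z mean',z[m].mean())
    for q in ['rib_face','free_edge','lip_edge','cover_hinge']:
        for d in vision.place_of(p,q)[:1]:
            zz={'rib_face':.040,'free_edge':.032,'lip_edge':.038,'cover_hinge':.032}[q]
            K=np.array(p['K']);u,v=d['position'];r=T[:3,:3]@np.array([(u-K[0,2])/K[0,0],(v-K[1,2])/K[1,1],1]);w=T[:3,3]+r*(zz-T[2,3])/r[2]-H
            print(n,q,round(d['score'],2),np.array([w@ex,w@ey])*1e3)
    if n=='wrist':cv2.imwrite('pics/w5.png',p['image'])
E
```

```text
t 10.22 x'y'z mm [ 37.9 -14.1 177.8] toolx yaw 208.9 zz [-0. -0. -1.]
F x'y'z [ 0.9 -0.5  0.2] q [0.6 0.7 0.5 1.4 0.  0.1] w 0.0001
to (-38, -10, 50) tool mm [ 75.5   4.1 128. ]
top rib_face 0.52 [-103.1 -125. ]
scene 345 plate slope x,y (rad) [-0.  0.] z mean 33.63650704348635
scene rib_face 0.83 [-76.    2.6]
scene free_edge 0.75 [-103.6   -4.6]
scene lip_edge 0.76 [-96.3  19.5]
scene cover_hinge 0.66 [-3.7  0.3]
wrist 3738 plate slope x,y (rad) [-0.  0.] z mean 33.83137978071384
wrist rib_face 0.56 [-61.9   1.4]
wrist free_edge 0.89 [-99.4  -3. ]
wrist lip_edge 0.95 [-109.5   -1.5]
wrist cover_hinge 0.83 [ 3.  -3.4]
```

View pics/w5.png

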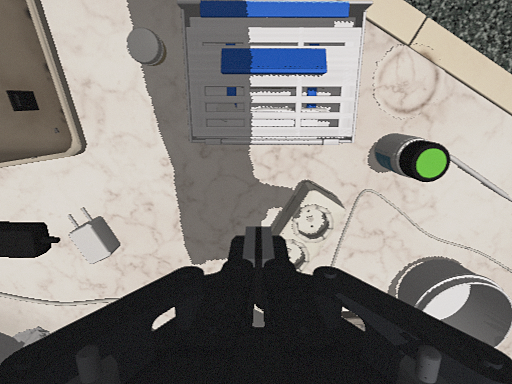

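The cover is flat: the plate slope is 0 and its outer face is at z 33.8 mm. It is drawn back, with the rib at (273,62) and the lip at (275,8) still separate, rib face x'≈-62. Next the fingertips go down behind the steep face.

```bash
python3 -m creep '[[[25,5,30],[0,0,0]],[[25,5,30],[0,0,0]],[[26,4,30],[0,0,0]],[[0,0,25],[0,0,0]],[[0,0,13],[0,0,0]],[[0,0,8],[0,0,0]],[[0,0,0],[0,0,0]],[[0,0,0],[0,0,0]]]' >/dev/null
python3 -c "
from h import *
st((-48,0,38))"
```

```text
t 11.97 x'y'z mm [-36.1   0.   44.2] toolx yaw 208.9 zz [ 0.001  0.001 -1.   ]
F x'y'z [ 0.4 -1.  -0.8] q [0.64 0.61 0.07 1.03 0.   0.14] w 0.0001
to (-48, 0, 38) tool mm [11.9 -0.1  6.2]
```

```bash
python3 -m creep '[[[0,0,3],[0,0,0]],[[5,0,3],[0,0,0]],[[5,0,0],[0,0,0]],[[2,0,0],[0,0,0]],[[0,0,0],[0,0,0]]]' |grep force
python3 -m creep '[[[2,0,0],[0,0,0]],[[2,0,0],[0,0,0]],[[2,0,0],[0,0,0]],[[2,0,0],[0,0,0]],[[0,0,0],[0,0,0]]]' |grep force
python3 -c "
from h import *
st((-66,0,38))"
```

```text
ft_force: [-0.5, 1.1, -0.2]
grasp_force: 0.0
ft_force: [0.1, 1.0, 0.5]
grasp_force: 0.3
t 13.22 x'y'z mm [-57.3   0.   37.4] toolx yaw 208.9 zz [-0. -0. -1.]
F x'y'z [0.6 0.8 0.5] q [0.65 0.59 0.   0.99 0.   0.14] w -0.0002
to (-66, 0, 38) tool mm [ 8.7 -0.  -0.6]
```

```bash
python3 -m creep '[[[2,0,0],[0,0,0]],[[2,0,0],[0,0,0]],[[1,0,0],[0,0,0]],[[1,0,0],[0,0,0]],[[0,0,0],[0,0,0]]]' |grep force
python3 -c "
from h import *
st((-66,0,38))
p,T=cam('scene')
C=cloud(p,T)-H
for q in ['rib_face','free_edge']:
  print(q,[(round(d['score'],2),np.round(((pt(p,T,d['position'])-H)@ex)*1e3,1)) for d in vision.place_of(p,q)[:1]])"
```

```text
ft_force: [1.4, -0.1, 0.7]
grasp_force: 0.4
t 13.85 x'y'z mm [-63.3   0.   37.3] toolx yaw 208.9 zz [-0. -0. -1.]
F x'y'z [ 1.2 -0.8  0.7] q [ 0.65  0.58 -0.02  0.98  0.    0.15] w 0.0003
to (-66, 0, 38) tool mm [ 2.7 -0.  -0.7]
rib_face []
free_edge [(0.7, np.float64(-119.4))]
```

```bash
python3 -m creep '[[[1,0,0],[0,0,0]],[[0,0,0],[0,0,0]]]' |grep -E 'eef|ft_force'
python3 -m creep '[[[1,0,0],[0,0,0]],[[0,0,0],[0,0,0]]]' |grep -E 'eef|ft_force'
python3 -m creep '[[[0.5,0,0],[0,0,0]],[[0,0,0],[0,0,0]]]' |grep -E 'eef|ft_force'
python3 -c "
from h import *
st()"
```

```text
eef_pos: [0.4752, 0.361, 0.0373]
ft_force: [0.3, 1.1, 1.0]
eef_pos: [0.4742, 0.3605, 0.0373]
ft_force: [0.5, -0.0, 1.1]
eef_pos: [0.4738, 0.3603, 0.0373]
ft_force: [0.8, 0.1, 0.6]
t 14.75 x'y'z mm [-65.6  -0.   37.3] toolx yaw 208.9 zz [-0. -0. -1.]
F x'y'z [ 0.7 -0.3  0.6] q [ 0.65  0.57 -0.02  0.97 -0.    0.15] w -0.0002
```

```bash
for i in 1; do python3 -m creep '[[[0.5,0,0],[0,0,0]],[[0,0,0],[0,0,0]],[[0,0,0],[0,0,0]]]' |grep -E 'eef|ft_force'; done
python3 -m creep '[[[0.5,0,0],[0,0,0]],[[0,0,0],[0,0,0]],[[0,0,0],[0,0,0]]]' |grep -E 'eef|ft_force'
```

```text
eef_pos: [0.4738, 0.3603, 0.0374]
ft_force: [2.9, 1.3, -1.3]
eef_pos: [0.4738, 0.3603, 0.0375]
ft_force: [3.5, 2.6, -2.9]
```

```bash
python3 -c "
from h import *
st()
p,T=cam('wrist');cv2.imwrite('pics/w6.png',p['image'])
for q in ['rib_face','free_edge','lip_edge','cover_hinge']:
  print(q,[(round(d['score'],2),np.round(d['position'])) for d in vision.place_of(p,q)[:1]])"
```

```text
t 15.5 x'y'z mm [-65.7   0.   37.5] toolx yaw 208.9 zz [ 0.002  0.001 -1.   ]
F x'y'z [ 4.3  0.6 -2.9] q [ 0.65  0.57 -0.03  0.97 -0.    0.15] w -0.0001
rib_face [(0.56, array([261., 226.]))]
free_edge []
lip_edge [(0.8, array([260., 163.]))]
cover_hinge [(0.96, array([258., 336.]))]
```

The push stopped hard at x'=-65.7 (expected about -66) and the force rose to 4.3 N, below the cassette's 6 N. That means it is home. I'll back off, clear out and verify.

```bash
python3 -m creep '[[[-4,0,0],[0,0,0]],[[-8,0,0],[0,0,0]],[[0,0,-25],[0,0,0]],[[0,0,-40],[0,0,0]],[[0,0,-50],[0,0,0]],[[-20,0,-40],[0,0,0]],[[-30,0,0],[0,0,0]],[[-30,0,0],[0,0,0]],[[0,0,0],[0,0,0]],[[0,0,0],[0,0,0]]]' >/dev/null
python3 - <<'E'
from h import *
np.set_printoptions(precision=1,suppress=True)
st()
for n in ['wrist','top']:
    p,T=cam(n)
    C=cloud(p,T)-H;x,y,z=C@ex*1e3,C@ey*1e3,C[...,2]*1e3
    m=(abs(y)<75)&(abs(y)>52)&(x<-15)&(x>-90)&(z>15)&(z<70)&(p['z_map']>0)
    if m.sum()>20:
        A=np.c_[x[m],y[m],np.ones(m.sum())];s=np.linalg.lstsq(A,z[m],rcond=None)[0];print('slope',np.round(s[:2],4),z[m].mean())
    im=p['image'].astype(int);b=(im[...,0]>im[...,2]+50)&(abs(y)<75)&(z>33)&(z<55)
    for lab,k in (('lip',b&(x<-101)),('rib',b&(x>-101))):
        if k.sum()>10: print(n,lab,'x range',np.percentile(x[k],[2,98]),'y',np.percentile(y[k],[1,99]),'z',np.percentile(z[k],[5,95]))
    if n=='wrist':
        for q in ['rib_face','free_edge','lip_edge','cover_hinge']:
            for d in vision.place_of(p,q)[:1]:
                w=pt(p,T,d['position'])-H;print(q,round(d['score'],2),np.array([w@ex,w@ey,w[2]])*1e3)
        cv2.imwrite('pics/w7.png',p['image'])
E
```

```text
t 17.0 x'y'z mm [ 24.4  -0.1 191.5] toolx yaw 208.9 zz [-0. -0. -1.]
F x'y'z [-0.1  0.3  1.1] q [0.6 0.6 0.5 1.4 0.  0.1] w 0.0001
slope [-0.  0.] 33.789849953667066
wrist lip x range [-119.  -108.7] y [-64.3  62. ] z [39.9 42.4]
wrist rib x range [-97.8 -76.3] y [-47.7  45.2] z [36.1 46.4]
rib_face 0.67 [-76.2  -0.8  37.2]
free_edge 0.93 [-111.4   -2.3   41.5]
lip_edge 0.69 [-111.3   -2.6   41.5]
cover_hinge 0.69 [ 0.8 -2.  34.5]
```

View pics/w7.png

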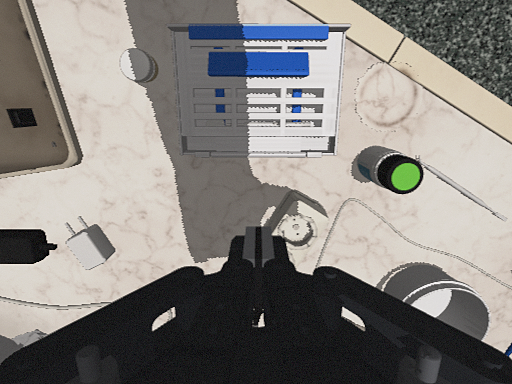

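The wrist view shows the rib at (258,64) close to the lip at (258,32). The plate is flat and the lip-to-rib-face spacing is 32.4 mm, against 32 expected when home. The cassette and jars haven't moved and the arm is clear.

```bash
python3 -c "
from workcell import workorder
print(workorder.job_done())"
```

```text
the job is handed in; nothing more can be done
None
```

The cassette is closed: the cover lies flat and was slid home under the lip until it stopped (within about 0.5 mm by measurement). The cassette and jars showed no movement, the arm finished clear, and the job was handed in at about 17 s.

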